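Start the polishing station at the jeweller's bench

ROBOT

A 6-joint arm with a two-finger parallel gripper is mounted at the origin on the work surface. World frame = base frame: x ahead of the robot, y to its left, z up, the work surface at z = 0. Lengths are in m, angles in rad, forces in N, time in s.
With the tool pointing down it reaches from about 0.375 to 0.975 m from the base axis. Payload 3.8 kg.
Tool frame: the origin (TCP) lies midway between the tips of the shut fingers; the grasp point (between the pads) lies 19 mm behind it; z points along the fingers, y is the line along which they close (so a half turn about z gives the same grasp; the last joint's range is limited). The gripper opens to 85 mm and grips with 20 to 120 N. Pads are 22 mm wide; open, the fingers measure 114 mm over their backs; the gripper's body (76 mm by 85 mm) begins 54 mm behind the grasp point. The pads swing forward as they close: fully open they stand 13 mm farther back than shut.
Start: joints at [-1.31, 0.264, 1.604, -0, 1.274, -0.037], TCP at [0.198, -0.645, 0.231] pointing down, gripper open.
Joint ranges: [-2.63, 2.63], [-0.94, 2.18], [0.31, 2.57], [-1.31, 4.45], [0, 2.66], [-2.55, 2.55]. Speed limits (rad/s): [2.57, 2.57, 3.14, 3.14, 3.14, 3.14].

INTERFACE

Orientations are given as a rotation vector (axis times angle).
In Python, from workcell import bot gives the robot as it stands.
- The arm moves only by the tool step_arm, never from a script. Its argument "motion" is a list of rows, each a list of 5 numbers: the finger opening in cm, from 0 to 8.54, then the shift along the tool's x, y, z in cm, then the turn about the tool's z in degrees. In form: [[claw, dx, dy, dz, twist], ...]. A call has 1 to 20 rows; each row is the pose to reach, as a shift and turn from the pose commanded when the call began, along the tool's axes at that moment; what a row does not reach only later rows make up. A row lasts 1/10 s, in which the tool goes at most 50 mm and 8.59 degrees, less where a joint would pass 70% of its speed; a pose out of reach is approached as far as the arm can. A call with a gripper value outside its range is refused whole. The fingers move at their own pace and stop on an object; "force" is the grip in N (left out, the last holds). Time passes only in rows, so rows that repeat a pose let the fingers close. It gives the time, the measured TCP pose, the force, the opening and the grip force at its end, in the units of the state.
- bot.read_state(): the state, without advancing time (a new reading comes with each control period).
- bot.read_camera(name): name is "scene" or "top" or "wrist"; returns (picture, depth): 384x512x3 uint8, red, green, blue; 384x512 float32, m along the optical axis (not along the pixel's ray), 0 where there is no reading.
- bot.calibration(name): a dict with "mtx" (3x3 intrinsics, pixels), "origin" and "orientation" of the camera in the world; the wrist camera has in their place "T_tool_cam" (4x4, takes a point from camera to tool coordinates, whose origin is the TCP and whose axes are the flange's). Camera axes: x right, y up, looking along -z (the intrinsics and any distortion apply to the point x, -y, -z); pixel columns grow to the right and rows downward; lengths in m; the calibration is good to about 2 mm. A picture is of the moment at which its call begins: read the wrist's pose just before it. calibration takes no time and is no camera call.
- bot.finish_job(): hands the job in; it is judged then, once.
The state is a dict: "time": time; "q": joint angles; "joint_vel": joint speeds; "joint_torque": joint torques, N m; "tool_pos": TCP position; "tcp_rot": TCP orientation; "wrist_force": force on the tool from outside, world axes, zero at the start; "torque": the same for the moment, N m; "width": opening from 0.0 (shut) to 1.0 (fully open); "grip_force": force on a finger pad.
Only numpy, scipy, OpenCV 4.12 (cv2) and the standard library are available. Lean on these libraries where they do the work, as an engineer would, in place of code of your own. Each camera call takes 0.05 s, during which the arm holds its last target. There are 200 camera calls.

TASK

Get the polishing station going at the switch box on the jeweller's bench: first flip the green toggle (dust extraction) fully on, away from the robot, and after it the red toggle (polishing motor) fully on. Leave the yellow and white toggles alone: the yellow one stays on and the white one stays off throughout.

Things in the scene. Friction and masses are not known exactly. Their poses are not given: they have to be found in the camera images.
- green_tip (a point): Green-capped toggle, dust extraction; starts off. One of four like levers in a row on a grey switch box, in any order. The point is the centre of the cap's top, 58 mm along the lever from its pivot; z runs up along the lever, y is level along the row; x, laid level, points to ON. Off leans 24 to 28 degrees from upright against that; on leans along it, the stop being at 28.
- red_tip (a point): Red-capped toggle, polishing motor; starts off. Built and framed like the green one. Each cap is 16 mm across and 26 mm long, on an 8 mm steel stem. Push its cap along the throw with about 2 N, steady all the way to the stop: the stiff pivot holds the lever wherever it is left. OFF is towards the robot, ON away from it, on the side of the box with a thin white stripe.
- yellow_tip (a point): Yellow-capped toggle, bench lamp, to be left alone; starts on. Built and framed like the green one. The switch box is screwed to the bench: 110 mm across the row, 200 mm along it, 50 mm high, turned by up to 23 degrees from square to the robot.
- white_tip (a point): White-capped toggle, warming plate, to be left alone; starts off. Built and framed like the green one. The levers stand 42 mm apart with their pivots on the box's centre line, 62 mm above the bench; cap tops are at about 113 mm when thrown either way, 120 mm when upright.

How it is judged:
On the way, in this order (a step that is already met when the one before it is completed fails the run):
1. the green toggle is on (angle between green_tip's own x axis and vertical above 1.8208 rad), for 0.2 s.
2. then the red toggle is on (angle between red_tip's own x axis and vertical above 1.8208 rad), for 0.2 s.
At the end, for the whole second after the job is handed in: The green and red levers lean at least 15 degrees past upright to the on side (the stop is at 28); the yellow lever still leans at least 9 degrees to the on side and the white one at least 9 degrees to the off side, neither having moved more than 15 mm at its cap (angle between each of green_tip, red_tip's own x axis and vertical above 1.8208 rad and angle between yellow_tip's own x axis and vertical above 1.7208 rad and angle between white_tip's own x axis and vertical below 1.4208 rad); the robot touches nothing.
It fails at once if the yellow toggle's cap is moved more than 15 mm from where it was (distance of yellow_tip from where it was at the start of the episode above 0.015 m).
It fails at once if the white toggle's cap is moved more than 15 mm from where it was (distance of white_tip from where it was at the start of the episode above 0.015 m).
It also fails if it takes over 45 s, if anything falls off the work surface, if the arm or the gripper's body presses on something with over 40 N, if the wrist force passes 120 N, or if a joint passes its speed limit or range.

## Working session

There is one attempt and no reset: what is moved stays moved. The work goes in short steps, Python scripts to look and compute and a tool call to move; the robot and the scene stay as the last step left them, time stands still between calls to the robot, and variables do not carry over. Pictures are saved under pics/ and viewed, at most 10 in all, crops included, and the job is handed in when it is done.

Besides the shell and the picture viewer there is one more tool, called after "Call:" as a command line: name --pt "numbers of a row" for each row, then --argument value for the rest. step_arm: Moves the arm, as the interface text tells. Its arguments: {"type":"object","properties":{"motion":{"type":"array","items":{"type":"array","items":{"type":"number"}}},"force":{"type":"number"}},"required":["motion"]}

```bash
mkdir -p pics; ls
python3 - <<'E'
from workcell import bot
import cv2,numpy as np
np.set_printoptions(precision=4,suppress=True)
s=bot.read_state();print(s['time'],s['tool_pos'],s['tcp_rot'],s['width'])
for n in("top","scene"):
    p,d=bot.read_camera(n);np.savez(f"pics/{n}.npz",p=p,d=d);cv2.imwrite(f"pics/{n}.png",p[:,:,::-1]);print(n,bot.calibration(n))
a=[cv2.imread(f"pics/{n}.png") for n in("top","scene")]
cv2.imwrite("pics/both.png",cv2.resize(np.vstack(a),None,fx=.78,fy=.78))
E
```

```text
pics
0.0 [ 0.1979 -0.6446  0.23  ] [-3.1046 -0.4656  0.0004] 1.0008198765939431
top {'mtx': array([[354.0138,   0.    , 253.3649],
       [  0.    , 354.0138, 191.8806],
       [  0.    ,   0.    ,   1.    ]]), 'origin': array([0.4812, 0.0541, 0.8047]), 'orientation': array([ 0.0929, -0.0588, -1.5408])}
scene {'mtx': array([[386.8105,   0.    , 254.7041],
       [  0.    , 386.8105, 193.8447],
       [  0.    ,   0.    ,   1.    ]]), 'origin': array([ 1.0173, -0.1272,  0.542 ]), 'orientation': array([0.8218, 0.5422, 1.1292])}
```

View pics/top.png

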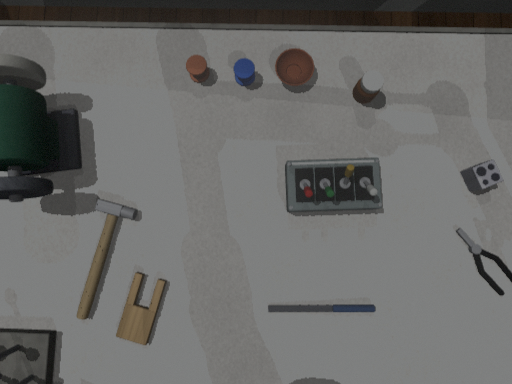

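View pics/scene.png

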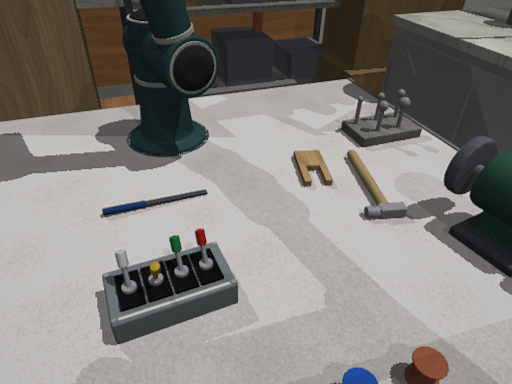

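The top view shows the box at about (335,185). The caps are red (308,193), green (330,192), yellow (350,170) and white (373,190), with ON towards the top of the image. In the scene view the same row reads white (122,258), yellow (155,267), green (176,243), red (201,236). Next I measure them.

```bash
cat > h.py <<'E'
from workcell import bot
import cv2,numpy as np
from scipy.spatial.transform import Rotation as R
np.set_printoptions(precision=4,suppress=True)
def ray(n,uv):
    c=bot.calibration(n);m=c['mtx'];o=np.array(c['origin'])
    d=np.array([(uv[0]-m[0,2])/m[0,0],-(uv[1]-m[1,2])/m[1,1],-1])
    return o,R.from_rotvec(c['orientation']).apply(d)
def caps(n,p):
    h=cv2.cvtColor(p,cv2.COLOR_RGB2HSV);H,S,V=[h[...,i].astype(int) for i in range(3)]
    roi=np.zeros(H.shape,bool)
    if n=='top': roi[155:215,285:385]=1
    else: roi[225:300,105:225]=1
    ms={'red':(S>150)&((H<8)|(H>172))&(V>60),'green':(S>120)&(H>45)&(H<80)&(V>40),'yellow':(S>120)&(H>15)&(H<32)&(V>60)}
    o={}
    for k,m in ms.items():
        cnt,lab,st,ce=cv2.connectedComponentsWithStats((m&roi).astype(np.uint8))
        if cnt<2: continue
        i=1+st[1:,4].argmax();o[k]=(ce[i],st[i,4])
    return o
def tri(A,B):
    (o1,d1),(o2,d2)=A,B
    t=np.linalg.lstsq(np.c_[d1,-d2],o2-o1,rcond=None)[0]
    a,b=o1+t[0]*d1,o2+t[1]*d2
    return (a+b)/2,np.linalg.norm(a-b)
def pose():
    s=bot.read_state();return np.array(s['tool_pos']),R.from_rotvec(s['tcp_rot']),s
E
python3 - <<'E'
from h import *
P={n:np.load(f"pics/{n}.npz") for n in('top','scene')}
C={n:caps(n,P[n]['p']) for n in P}
for k in C['top']:
    print(k,C['top'][k],C['scene'].get(k))
    if k in C['scene']: print(tri(ray('top',C['top'][k][0]),ray('scene',C['scene'][k][0])))
    o,d=ray('top',C['top'][k][0]);print(' plane',o+d*(.104-o[2])/d[2])
# box top from depth: points 45..55 mm high
p=P['top'];v,u=np.mgrid[140:230,270:400];Z=p['d'][v,u]
c=bot.calibration('top');m=c['mtx']
X=np.stack([(u-m[0,2])/m[0,0]*Z,-(v-m[1,2])/m[1,1]*Z,-Z],-1)
W=R.from_rotvec(c['orientation']).apply(X.reshape(-1,3))+c['origin']
b=W[(W[:,2]>.035)&(W[:,2]<.075)&(Z.ravel()>0)]
print(len(b),np.median(b[:,2]));print(cv2.minAreaRect((b[:,:2]*1000).astype(np.float32)))
a=P['top']['p'][145:220,275:395];a=cv2.resize(a,None,fx=5,fy=5)
e=P['scene']['p'][225:340,95:245];e=cv2.resize(e,(600,460))
cv2.imwrite('pics/crop.png',a[...,::-1])
E
```

```text
red (array([308.5455, 192.9091]), np.int32(22)) (array([200.5952, 236.7698]), np.int32(126))
(array([ 0.5508, -0.0382,  0.101 ]), np.float64(0.0027848071288023198))
 plane [ 0.5501 -0.0391  0.104 ]
green (array([328., 191.]), np.int32(1)) (array([175.3206, 243.4885]), np.int32(131))
(array([ 0.555 , -0.0785,  0.1023]), np.float64(0.0015086578247803398))
 plane [ 0.555  -0.0775  0.104 ]
yellow (array([349.9429, 167.4286]), np.int32(35)) (array([154.5431, 267.6034]), np.int32(116))
(array([ 0.6024, -0.1189,  0.1097]), np.float64(0.00033353380417921037))
 plane [ 0.6034 -0.1205  0.104 ]
4401 0.053069871903260846
((577.5202026367188, -99.19355773925781), (110.42813873291016, 199.91644287109375), 3.5919737815856934)
```

View pics/crop.png

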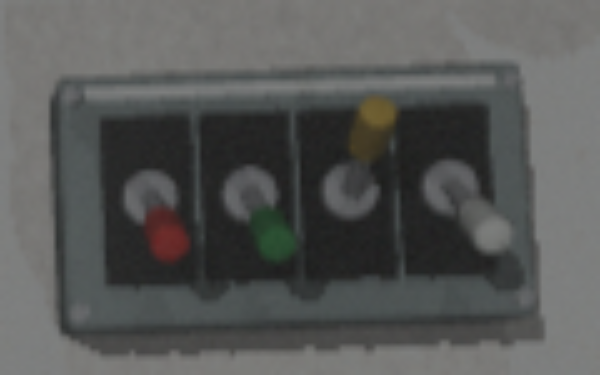

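```bash
cat > goto.py <<'E'
import sys
from h import *
t=np.array([.998,.0626,0]);r=np.array([-.0626,.998,0])
piv={'green':np.array([.5762,-.0782,.062]),'red':np.array([.5736,-.0363,.062])}
k,off,z=sys.argv[1],float(sys.argv[2]),float(sys.argv[3])
p,Q,s=pose();g=piv[k]+off*t;g[2]=z
print(s['time'],p,s['wrist_force'],s['width'])
print('rel to pivot along throw,row mm',(p-piv[k])@t*1e3,(p-piv[k])@r*1e3,'tool axes',Q.as_matrix().round(3).tolist())
print('shift cm',Q.inv().apply(g-p)*100)
tt=Q.inv().apply(t);a=np.degrees(np.arctan2(tt[1],tt[0]))-90;print('twist',(a+90)%180-90)
E
python3 goto.py green -.07 .2
```

```text
0.1 [ 0.1979 -0.6446  0.23  ] [-0.6235 -0.8007  0.465 ] 0.9978996766520473
rel to pivot along throw,row mm -413.02190512915047 -541.6256668197334 tool axes [[0.956, 0.293, -0.001], [0.293, -0.956, 0.002], [0.0, -0.002, -1.0]]
shift cm [ 45.9799 -44.6748   3.1007]
twist -76.52644781338026
```

Call:
step_arm --pt "0 46 -44.7 3.1 -76.5" --pt "0 46 -44.7 3.1 -76.5" --pt "0 46 -44.7 3.1 -76.5" --pt "0 46 -44.7 3.1 -76.5" --pt "0 46 -44.7 3.1 -76.5" --pt "0 46 -44.7 3.1 -76.5" --pt "0 46 -44.7 3.1 -76.5" --pt "0 46 -44.7 3.1 -76.5" --pt "0 46 -44.7 3.1 -76.5" --pt "0 46 -44.7 3.1 -76.5" --pt "0 46 -44.7 3.1 -76.5" --pt "0 46 -44.7 3.1 -76.5" --pt "0 46 -44.7 3.1 -76.5" --pt "0 46 -44.7 3.1 -76.5" --pt "0 46 -44.7 3.1 -76.5" --pt "0 46 -44.7 3.1 -76.5" --pt "0 46 -44.7 3.1 -76.5" --pt "0 46 -44.7 3.1 -76.5"

```text
time: 1.9
tool_pos: [0.5062, -0.0842, 0.2003]
tcp_rot: [2.154, 2.287, -0.0]
wrist_force: [-0.0, 0.4, 0.2]
width: 0.001
grip_force: 0.0
```

```bash
python3 goto.py green -.07 .093
```

```text
1.9 [ 0.5062 -0.0842  0.2003] [-0.0009  0.3845  0.1602] 0.0014194112422026423
rel to pivot along throw,row mm -70.26047738127076 -1.6473272568614186 tool axes [[-0.06, 0.998, 0.0], [0.998, 0.06, -0.0], [-0.0, 0.0, -1.0]]
shift cm [ 0.1666  0.026  10.7335]
twist -0.15303549825786433
```

Call:
step_arm --pt "0 0.2 0 4 0" --pt "0 0.2 0 8 0" --pt "0 0.2 0 10.7 0" --pt "0 0.2 0 10.7 0" --pt "0 0.2 0.7 10.7 0" --pt "0 0.2 1.4 10.7 0" --pt "0 0.2 2.1 10.7 0" --pt "0 0.2 2.8 10.7 0" --pt "0 0.2 3.5 10.7 0" --pt "0 0.2 4.2 10.7 0" --pt "0 0.2 4.8 10.7 0" --pt "0 0.2 5.3 10.7 0" --pt "0 0.2 5.6 10.7 0" --pt "0 0.2 5.6 10.7 0"

```text
time: 3.3
tool_pos: [0.563, -0.0775, 0.0932]
tcp_rot: [2.151, 2.289, 0.001]
wrist_force: [-0.0, 1.4, 0.8]
width: 0.001
grip_force: 0.1
```

```bash
python3 goto.py green -.006 .093
python3 - <<'E'
from h import *
p,d=bot.read_camera('scene');print(caps('scene',p))
cv2.imwrite('pics/s2.png',cv2.resize(p[190:340,80:260],(720,600),interpolation=2)[...,::-1])
E
```

```text
3.3 [ 0.563  -0.0775  0.0932] [-0.0071  1.4078  0.7848] 0.0012966730716168808
rel to pivot along throw,row mm -13.0881611789159 1.5676363792185994 tool axes [[-0.062, 0.998, 0.001], [0.998, 0.062, 0.0], [-0.0, 0.001, -1.0]]
shift cm [-0.1565  0.7089  0.0169]
twist -0.02277485065081919
{'red': (array([200.6299, 236.7795]), np.int32(127)), 'green': (array([179.9926, 254.2963]), np.int32(135)), 'yellow': (array([154.379 , 267.8952]), np.int32(124))}
```

View pics/s2.png

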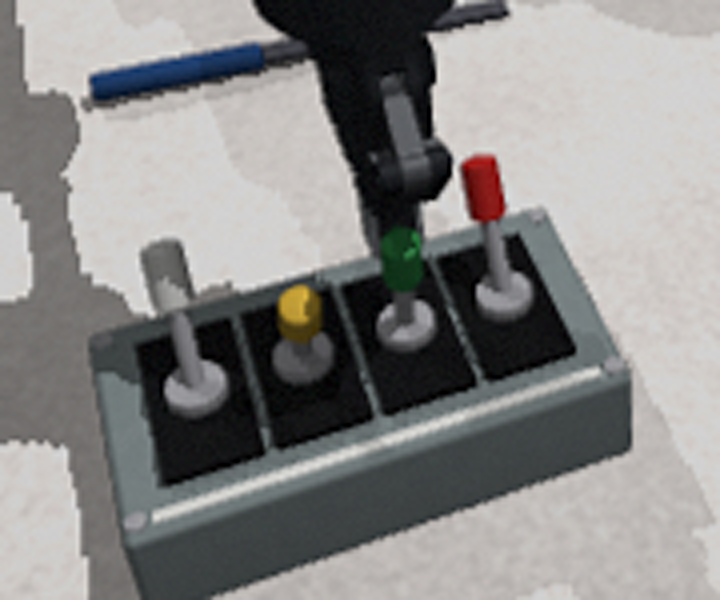

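The green cap is at crop pixel (403,260), a little past upright with the fingertip behind it. Yellow (300,313), red (484,188) and white (165,275) have not moved. I keep pushing.

Call:
step_arm --pt "0 0 0.3 0 0" --pt "0 0 0.6 0 0" --pt "0 0 0.8 0 0" --pt "0 0 0.8 0 0"

```text
time: 3.75
tool_pos: [0.5704, -0.077, 0.093]
tcp_rot: [-2.151, -2.289, 0.0]
wrist_force: [-1.2, 0.6, -0.8]
width: -0.004
grip_force: 0.6
```

```bash
cat > look.py <<'E'
from h import *
p,d=bot.read_camera('scene');c=caps('scene',p);print({k:v[0] for k,v in c.items()},bot.read_state()['wrist_force'])
for k,y in(('green',(.5762,-.0782)),('red',(.5736,-.0363))):
    t=np.array([.998,.0626,0]);b=[]
    for a in range(-30,31,2):   # cap centre 45 mm along the lever, projected
        q=np.array([*y,.062])+.045*(np.sin(np.radians(a))*t+np.cos(np.radians(a))*np.array([0,0,1]))
        cal=bot.calibration('scene');x=R.from_rotvec(cal['orientation']).inv().apply(q-cal['origin'])
        uv=cal['mtx']@np.array([x[0],-x[1],-x[2]]);b.append((abs(uv[1]/uv[2]-c[k][0][1]),a))
    print(k,'approx lean deg',min(b))
E
python3 look.py
```

```text
{'red': array([200.5426, 236.7132]), 'green': array([181.2857, 258.3025]), 'yellow': array([154.4646, 267.8583])} [-0.7441  0.0985 -1.3559]
green approx lean deg (np.float64(0.10334857993922242), 20)
red approx lean deg (np.float64(0.11779798422932686), -30)
```

Call:
step_arm --pt "0 0 0.2 0 0" --pt "0 0 0.4 0 0" --pt "0 0 0.4 0 0"

```text
time: 4.1
tool_pos: [0.5747, -0.0767, 0.0934]
tcp_rot: [2.151, 2.289, 0.0]
wrist_force: [-0.9, 0.2, 0.8]
width: 0.002
grip_force: 0.6
```

```bash
python3 look.py
```

```text
{'red': array([200.5231, 236.7615]), 'green': array([182.2617, 260.4393]), 'yellow': array([154.3226, 268.121 ])} [-1.8881  0.4708 -0.368 ]
green approx lean deg (np.float64(0.41944736233290314), 24)
red approx lean deg (np.float64(0.06943781726451448), -30)
```

Call:
step_arm --pt "0 0 0.15 0 0" --pt "0 0 0.3 0 0" --pt "0 0 0.3 0 0"

```text
time: 4.45
tool_pos: [0.5755, -0.0767, 0.0931]
tcp_rot: [-2.149, -2.287, 0.005]
wrist_force: [-6.5, -2.0, 4.5]
width: -0.004
grip_force: 4.2
```

```bash
python3 look.py
```

```text
{'red': array([200.4885, 236.771 ]), 'green': array([182.4685, 260.7568]), 'yellow': array([154.3065, 268.0484])} [-8.7291 -0.0056  3.9963]
green approx lean deg (np.float64(0.1964734844386271), 26)
red approx lean deg (np.float64(0.05998391239077705), -30)
```

The force rise (about 9 N) and the lean show green is at its stop. I back off and shift sideways to red.

Call:
step_arm --pt "0 0 -2 0 0" --pt "0 0 -5 0 0" --pt "0 0 -8 0 0" --pt "0 0 -8 0 0" --pt "0 2 -8 0 0" --pt "0 4.1 -8 0 0" --pt "0 4.1 -8 0 0" --pt "0 4.1 -8 0 0"

```text
time: 5.3
tool_pos: [0.4965, -0.0406, 0.0939]
tcp_rot: [2.148, 2.289, 0.002]
wrist_force: [0.2, 0.7, -0.3]
width: 0.004
grip_force: 0.0
```

```bash
python3 goto.py red 0 .093;python3 look.py
```

```text
5.3 [ 0.4965 -0.0406  0.0939] [ 0.1751  0.6743 -0.2595] 0.004409521952657007
rel to pivot along throw,row mm -77.22488590251858 0.49820320977059274 tool axes [[-0.064, 0.998, 0.002], [0.998, 0.064, -0.001], [-0.001, 0.002, -1.0]]
shift cm [-0.0569  7.7225  0.1126]
twist 0.052761324443224566
{'red': array([200.6341, 237.0325]), 'green': array([182.4563, 260.7476]), 'yellow': array([154.5565, 267.8468])} [ 0.0931  0.0886 -0.074 ]
green approx lean deg (np.float64(0.20565742566139988), 26)
red approx lean deg (np.float64(0.010875290676011673), -28)
```

Green is holding on. I push red.

Call:
step_arm --pt "0 0 1 0 0" --pt "0 0 2 0 0" --pt "0 0 2.7 0 0" --pt "0 0 3.4 0 0" --pt "0 0 4.1 0 0" --pt "0 0 4.8 0 0" --pt "0 0 5.5 0 0" --pt "0 0 6.1 0 0" --pt "0 0 6.7 0 0" --pt "0 0 7.2 0 0" --pt "0 0 7.5 0 0" --pt "0 0 7.5 0 0"

```text
time: 6.55
tool_pos: [0.5702, -0.0359, 0.093]
tcp_rot: [-2.151, -2.289, -0.0]
wrist_force: [-0.6, 0.6, -0.5]
width: 0.006
grip_force: 0.2
```

```bash
python3 look.py
```

```text
{'red': array([207.8482, 252.0714]), 'green': array([182.243, 261.028]), 'yellow': array([154.5564, 267.8496])} [-0.3318  0.2314 -0.3408]
green approx lean deg (np.float64(0.07480714198214855), 26)
red approx lean deg (np.float64(0.2701295231666734), 24)
```

Call:
step_arm --pt "0 0 0.2 0 0" --pt "0 0 0.4 0 0" --pt "0 0 0.5 0 0" --pt "0 0 0.5 0 0" --pt "0 0 0.5 0 0"

```text
time: 7.1
tool_pos: [0.5728, -0.0357, 0.0929]
tcp_rot: [-2.149, -2.287, 0.005]
wrist_force: [-7.1, -0.7, 2.4]
width: -0.004
grip_force: 3.6
```

```bash
python3 look.py
```

```text
{'red': array([208.45, 253.41]), 'green': array([182.2524, 261.1456]), 'yellow': array([154.5833, 267.803 ])} [-6.5349  0.1257  3.0885]
green approx lean deg (np.float64(0.19240082676577686), 26)
red approx lean deg (np.float64(0.1649916220716534), 26)
```

Red is at its stop. I retreat and rise.

Call:
step_arm --pt "0 0 -2 0 0" --pt "0 0 -5 0 0" --pt "0 0 -8 0 0" --pt "0 0 -8 -4 0" --pt "0 0 -8 -9 0" --pt "0 0 -8 -12 0" --pt "0 0 -8 -12 0" --pt "0 0 -8 -12 0" --pt "0 0 -8 -12 0" --pt "0 0 -8 -12 0"

```text
time: 8.15
tool_pos: [0.4939, -0.0405, 0.2114]
tcp_rot: [-2.149, -2.288, 0.003]
wrist_force: [0.3, -0.2, 0.3]
width: -0.003
grip_force: 0.0
```

```bash
python3 look.py
python3 - <<'E'
from h import *
p,d=bot.read_camera('scene')
cv2.imwrite('pics/s3.png',cv2.resize(p[190:340,80:260],(720,600),interpolation=2)[...,::-1])
E
```

```text
{'red': array([208.5488, 252.6707]), 'green': array([182.4831, 260.382 ]), 'yellow': array([154.4661, 267.7373])} [-0.036   0.6551  0.2353]
green approx lean deg (np.float64(0.36221749779440415), 24)
red approx lean deg (np.float64(0.329173612721803), 24)
```

View pics/s3.png

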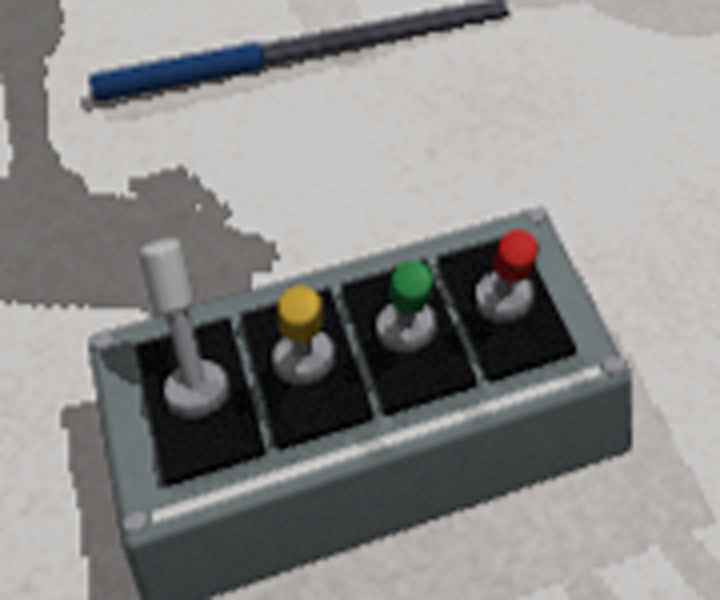

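Green (411,287) and red (516,255) lean on, as yellow (300,313) does. White (165,275) is still off, and the arm is clear.

```bash
python3 -c "
from workcell import bot
print(bot.finish_job())"
```

```text
the job is handed in; nothing more can be done
None
```

I flipped the green toggle and then the red one on to their stops, left yellow on and white off, and handed the job in with the arm clear; no verdict was returned.

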